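# Set the detergent dose at the wash-up bench

## Robot

A 6-joint arm with a two-finger parallel gripper is mounted at the origin on the work surface. World frame = base frame: x ahead of the robot, y to its left, z up, the work surface at z = 0. Lengths are in m, angles in rad, forces in N, time in s.
With the tool pointing down it reaches from about 0.35 to 0.95 m from the base axis. Payload 17.4 kg.
Tool frame: the origin (TCP) lies at the very end of the fingers, on their centre line; the grasp point (between the pads) lies 19 mm behind it; z points along the fingers, y is the direction in which the jaws open and shut (so a half turn about z gives the same grasp; the last joint's range is limited). The gripper opens to 93 mm and grips with 3 to 60 N. Pads are 15 mm wide; open, the fingers measure 128 mm over their backs; the gripper's body (75 mm by 188 mm) begins 65 mm behind the grasp point.
Start: joints at [-0.038, 0.116, 1.442, -0, 1.584, -0.038], TCP at [0.675, -0, 0.219] pointing down, gripper open.
Joint ranges: [-2.83, 2.83], [-0.83, 2.19], [0.07, 2.5], [-1.14, 4.28], [0.01, 3], [-2.97, 2.97]. Speed limits (rad/s): [1.89, 1.89, 2.22, 3.14, 3.14, 3.14].

## Interface

Orientations are given as a unit quaternion [x, y, z, w].
In Python, from cell import arm gives the robot as it stands.
- The arm moves only by the shell command python3 -m inch 'ROWS' [FORCE]. ROWS is a JSON object of lists of equal length, an entry for each row: "gripper": the opening, from 0 (shut) to 1 (fully open); "xyz": the shift along the tool's x, y, z in units of 25 mm (1.0 is 25 mm), a list of three; "roll": the turn about the tool's z in units of 8 degrees (1.0 is 8 degrees). A call has 1 to 12 rows; each row is the pose to reach, as a shift and turn from the pose commanded when the call began, along the tool's axes at that moment; what a row does not reach only later rows make up. A row lasts 1/10 s, in which the tool goes at most 50 mm and 8.59 degrees, less where a joint would pass 70% of its speed; a pose out of reach is approached as far as the arm can. A call with a gripper value outside its range is refused whole. The fingers move at their own pace and stop on an object; FORCE is the grip in N (left out, the last holds). Time passes only in rows, so rows that repeat a pose let the fingers close. It gives the time, the measured TCP pose, the force and the opening at its end, in the units of the state.
- arm.get_obs(): the state, without advancing time (a new reading comes with each control period).
- arm.capture(name): name is "scene" or "side" or "wrist"; returns a dict with "img" (420x560x3 uint8, red, green, blue), "vertical_fov" (degrees; the focal length in pixels is half the picture's height over the tangent of half this angle, whatever the lens; pixels are square), "cx", "cy" (the principal point, pixels), "view" (4x4, takes a point from world to camera coordinates); the wrist camera has in their place "hand_eye" (4x4, takes a point from camera to tool coordinates, whose origin is the TCP and whose axes are the flange's). Camera axes: x right, y down, z forward; pixel columns grow to the right and rows downward; lengths in m; the calibration is good to about 2 mm. A picture is of the moment at which its call begins: read the wrist's pose just before it. There is no depth.
- arm.finish_job(): hands the job in, once; it reports no verdict.
The state is a dict: "clock": time; "qpos": joint angles; "qd": joint speeds; "joint_efforts": joint torques, N m; "ee_pos": TCP position; "ee_rot": TCP orientation; "contact_force": force on the tool from outside, world axes, zero at the start; "wrist_torque": the same for the moment, N m; "gripper_width": finger opening in m.
Only numpy, scipy, OpenCV 4.12 (cv2) and the standard library are available. Lean on these libraries where they do the work, as an engineer would, in place of code of your own. Each camera call takes 0.05 s, during which the arm holds its last target. There are 200 camera calls.

## Task

Slide the empty steel pan along the bench until it stands squarely against the side of the dosing unit, with its middle under the spout. Then turn the dose dial clockwise, counting the clicks, until its pointer rests at the sixth mark after the big zero mark, never going on towards the seventh. Only then press the steel plunger on top of the unit fully down and let it come up again, leaving the other things on the bench where they are.

Things in the scene. Friction and masses are not known exactly. Their poses are not given: they have to be found in the camera images.
- doser: the dosing unit: fixed aluminium housing, 160 (x) by 240 (y) by 100 mm high; origin at the centre of its underside, on the bench, z up. On top: the dial towards +y, the plunger towards -y. The side with the spout is the -y face, at y = -120 mm; the pan touches it when the pan's centre is at y = -170 mm in this frame
- spout_tip (a point): lower end of the spout, pointing down, 65 mm above the bench, at x = 0, y = -158 mm in the unit's frame; a 14 mm pipe that leaves the unit's -y face and whose top is 93 mm above the bench; axes parallel to the unit's
- pan_mid (a point): centre of the empty open steel pan (loose, about 0.35 kg, standing on the bench), half-way up; its axes are the pan's: 120 mm along x, 100 mm along y, 50 mm high, walls 6 mm
- dial_axis (a point): on the dial's vertical axis, at the top face of its grey disc (diameter 92 mm), 114 mm above the bench; axes parallel to the unit's. Ten black marks surround the disc, 30 degrees apart; the big one is zero, at +135 degrees (anticlockwise from the unit's +x). Marks follow clockwise
- dial_pointer (a point): top of the pointer end of the dial's black bar, 46 mm from the axis. The bar stands 28 mm above the disc, runs through the axis and ends bluntly 44 mm beyond it; 14 mm wide, the last 18 mm at the pointer 8 mm wide with a white line on top. Either end can be pushed sideways
- dial (a joint): turn of the dial, rad, growing clockwise from above; pointer direction = 135 degrees minus it (unit's frame). A click is 0.5236 (30 degrees); it rests at whole clicks 0 to 9; it starts between 0 and 3 (rarely poised between two). The sixth mark is 3.1416. A spring detent resists with up to about 0.16 N m; past half-way the dial jumps to the next click by itself
- plunger_top (a point): centre of the top of the steel plunger (diameter 36 mm); up, it stands about 126 mm above the bench; it moves straight down
- plunger (a joint): depth in m to which the plunger is pressed: 0 up, 0.010 fully down (about 7 N), springs back
- bottle: bystander to be left alone: pink squeeze bottle, diameter 62, height 170 mm, stands left of the unit; origin at its underside
- brush: bystander to be left alone: white-handled brush lying on the bench near the robot side of the unit, 190 mm long
- scraper: bystander to be left alone: spatula-shaped scraper lying behind the unit, 200 mm long
- jar: bystander to be left alone: white jar, diameter 60, height 75 mm, stands beyond the spout bay; origin at its underside
- beaker: bystander to be left alone: open white plastic beaker, diameter 68, height 70 mm, stands on the robot side of the unit; origin at its underside
- nozzle: bystander to be left alone: small steel spray nozzle (cone), 44 mm across, 45 mm high, stands beyond the unit; origin at its underside
Mind the look-alikes: they are no part of the job. What is shaped like the part that bears pan_mid but turquoise is not meant.

How it is judged:
On the way, in this order (a step that is already met when the one before it is completed fails the run):
1. the pan stands squarely against the unit's spout side, under the spout (x of pan_mid in the frame of doser between -0.03 and 0.03 m and y of pan_mid in the frame of doser between -0.182 and -0.16 m and angle between the x axis of pan_mid and the x axis of doser, either way round below 0.15 rad and angle between pan_mid's own z axis and vertical below 0.08 rad), for 0.2 s.
2. the dial rests at the sixth click (value of joint dial between 3.0116 and 3.2716 rad and velocity of joint dial between -0.1 and 0.1 rad/s), for 0.3 s.
3. the plunger is pressed fully down (value of joint plunger above 0.008 m), for 0.05 s.
At the end, for the whole second after the job is handed in: pan upright and at rest against the unit's -y side (centre at most 12 mm farther out than when touching it, within 30 mm of the spout along the side, square to within 0.15 rad), dial resting at the sixth click (3.14 rad within 0.13), plunger up again (less than 3 mm down) (all of step 1 and value of joint dial between 3.0116 and 3.2716 rad and value of joint plunger below 0.003 m and linear speed of pan below 0.01 m/s).
It fails at once if the dial is turned past the sixth click, towards the seventh (value of joint dial above 3.4016 rad).
It fails at once if the plunger is pressed while the dial is not at the sixth click or the pan is not in place (value of joint plunger above 0.005 m and not (value of joint dial between 3.0116 and 3.2716 rad and (x of pan_mid in the frame of doser between -0.03 and 0.03 m and y of pan_mid in the frame of doser between -0.182 and -0.16 m and angle between the x axis of pan_mid and the x axis of doser, either way round below 0.15 rad and angle between pan_mid's own z axis and vertical below 0.08 rad))).
It fails at once if a bystander is shifted by more than 40 mm (distance of any of bottle, brush, scraper, jar, beaker, nozzle from where it was at the start of the episode above 0.04 m).
It also fails if it takes over 72 s, if anything falls off the work surface, if the arm or the gripper's body presses on something with over 40 N, if the wrist force passes 120 N, or if a joint passes its speed limit or range.

## Working session

There is one attempt and no reset: what is moved stays moved. The work goes in short steps, Python scripts to look and compute and a shell command to move; the robot and the scene stay as the last step left them, time stands still between calls to the robot, and variables do not carry over. Pictures are saved under pics/ and viewed, about 8 in all and at most 12, crops included, and the job is handed in when it is done.

```bash
mkdir -p pics
cat > h.py <<'E'
import numpy as np, cv2, json
from cell import arm
from scipy.spatial.transform import Rotation as R
def snap(name, fn):
    o=arm.get_obs(); c=arm.capture(name)
    if 'view' in c: V=np.array(c['view'])
    else:
        T=np.eye(4); T[:3,:3]=R.from_quat(o['ee_rot']).as_matrix(); T[:3,3]=o['ee_pos']
        V=np.linalg.inv(T@np.array(c['hand_eye']))
    f=210/np.tan(np.radians(c['vertical_fov'])/2)
    np.savez('pics/'+fn+'.npz',V=V,f=f,cx=c['cx'],cy=c['cy'])
    cv2.imwrite('pics/'+fn+'.png',c['img'][:,:,::-1]); return c
def ray(fn,u,v,z):
    d=np.load('pics/'+fn+'.npz');V=d['V'];C=np.linalg.inv(V)
    r=C[:3,:3]@np.array([(u-d['cx'])/d['f'],(v-d['cy'])/d['f'],1]);o=C[:3,3]
    return o+r*(z-o[2])/r[2]
def proj(fn,p):
    d=np.load('pics/'+fn+'.npz');q=d['V']@np.append(p,1)
    return d['f']*q[0]/q[2]+d['cx'],d['f']*q[1]/q[2]+d['cy']
E
python3 - <<'E'
from h import *
for n in('scene','side','wrist'):
    c=snap(n,n+'0');print(n,{k:v for k,v in c.items() if k!='img'})
print(arm.get_obs())
a=[cv2.imread(f'pics/{n}0.png') for n in('scene','side')]
E
```

```text
scene {'vertical_fov': 54.44149502875764, 'cx': 283.4666306918686, 'cy': 215.82517578525898, 'view': array([[-0.82532896,  0.56460386, -0.00738812,  0.41950221],
       [ 0.38985472,  0.56032069, -0.73079   , -0.20804823],
       [-0.40846714, -0.60602244, -0.68256238,  1.25291108],
       [ 0.        ,  0.        ,  0.        ,  1.        ]])}
side {'vertical_fov': 54.94311830929409, 'cx': 290.85609938712753, 'cy': 206.50551235772082, 'view': array([[-0.98209321, -0.18762669, -0.01700466,  0.60406869],
       [-0.11597647,  0.67323972, -0.73027237,  0.07119651],
       [ 0.1484668 , -0.71522339, -0.68294444,  0.93139122],
       [ 0.        ,  0.        ,  0.        ,  1.        ]])}
wrist {'vertical_fov': 67.66655336687485, 'cx': 279.357228612299, 'cy': 211.07229617723908, 'hand_eye': array([[ 1.40102756e-05, -9.58593412e-01, -2.84778283e-01,
         8.02865238e-02],
       [ 9.99999682e-01, -2.13819767e-04,  7.68936764e-04,
        -8.50614758e-04],
       [-7.97988942e-04, -2.84778203e-01,  9.58593104e-01,
        -1.66439474e-01],
       [ 0.00000000e+00,  0.00000000e+00,  0.00000000e+00,
         1.00000000e+00]])}
{'clock': 0.15, 'qpos': array([-3.78113049e-02,  1.16390710e-01,  1.44208901e+00,  2.88209965e-06,
        1.58399022e+00, -3.78270870e-02]), 'qd': array([ 3.42806010e-04, -2.99617302e-03, -2.98430264e-03, -5.68274238e-04,
        6.56274774e-05,  5.32147939e-04]), 'joint_efforts': array([ 1.36530605e-03, -7.21765566e+01, -6.22949553e+01,  7.80155347e-02,
        2.25470052e-02,  2.06686866e-05]), 'ee_pos': array([ 6.74856304e-01, -1.02535880e-05,  2.18078869e-01]), 'ee_rot': array([ 7.07101120e-01,  7.07112306e-01, -2.97163497e-04, -3.22654960e-04]), 'contact_force': array([0.5213296 , 0.30305509, 0.6799945 ]), 'wrist_torque': array([0.04031683, 0.03419849, 0.01613411]), 'gripper_width': 0.09306756346480653}
```

View pics/scene0.png

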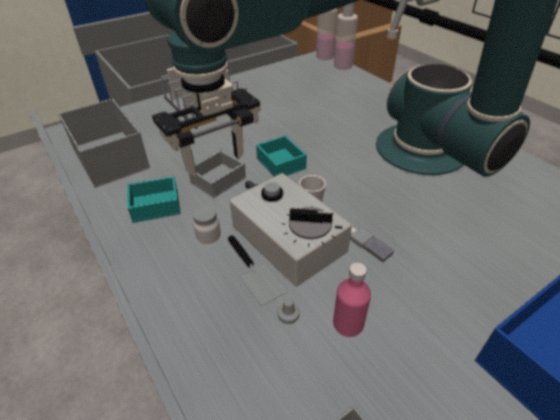

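View pics/side0.png

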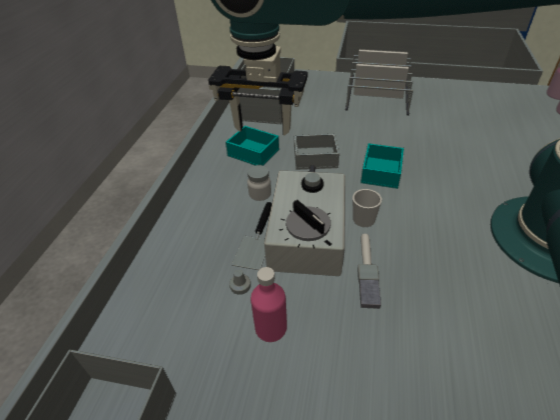

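Side view: pan at about (317,150), unit top centre near (308,205), pointer seemingly towards (325,232); turquoise look-alikes at (252,145) and (383,165). I'll enlarge both views.

Run:
```python
from h import *
def crop(n,x0,x1,y0,y1,s):
    a=cv2.imread(f'pics/{n}.png')[y0:y1,x0:x1];cv2.imwrite(f'pics/{n}_c.png',cv2.resize(a,None,fx=s,fy=s,interpolation=cv2.INTER_CUBIC))
crop('side0',225,395,120,280,3.75)   # 637x600
crop('scene0',160,360,140,290,4)
```

```text
(no output)
```

View pics/side0_c.png

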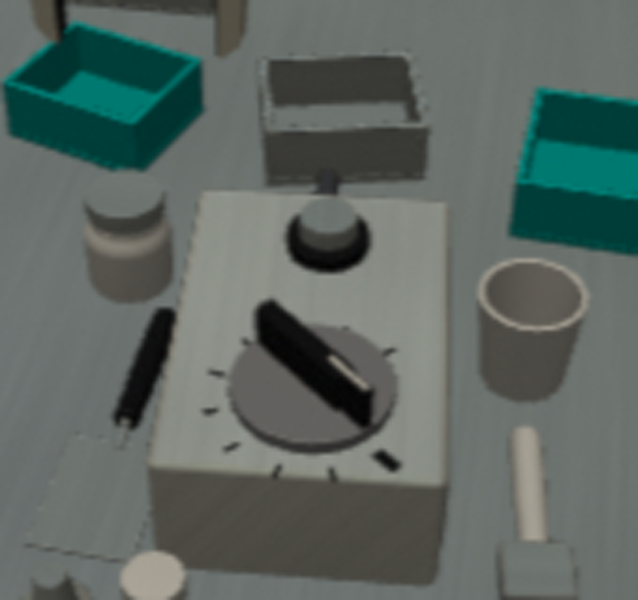

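View pics/scene0_c.png

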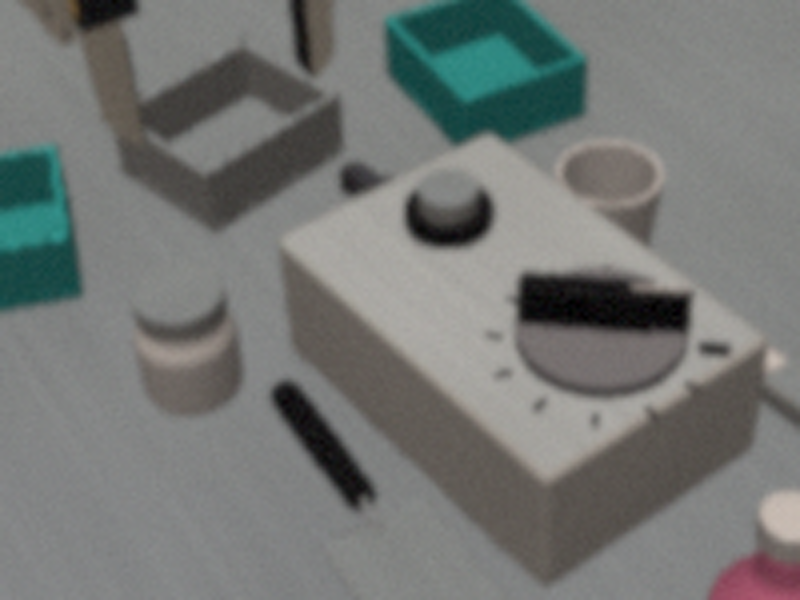

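Side crop: unit top corners at crop (202,192),(447,202),(445,485),(152,467); pan rim (262,60),(410,55),(427,125),(268,127); bar points near the big zero mark (387,460). Scene crop agrees. I'll compute poses.

Run:
```python
from h import *
S=lambda p,z:ray('side0',225+p[0]/3.75,120+p[1]/3.75,z)
C=lambda p,z:ray('scene0',160+p[0]/4,140+p[1]/4,z)
np.set_printoptions(precision=4,suppress=True)
def show(n,f,ps,z):
    q=np.array([f(p,z)[:2] for p in ps]);print(n,q.mean(0),q.tolist() and q.round(3).tolist())
    e=np.diff(np.vstack([q,q[:1]]),axis=0);print('  edge deg',np.degrees(np.arctan2(e[:,1],e[:,0])).round(1),np.linalg.norm(e,axis=1).round(3))
show('unit S',S,[(202,192),(447,202),(445,485),(152,467)],.1)
show('unit C',C,[(285,243),(488,132),(765,342),(547,482)],.1)
show('pan S',S,[(262,60),(410,55),(427,125),(268,127)],.05)
show('pan C',C,[(122,140),(245,50),(340,100),(213,180)],.05)
show('dial C/S',lambda p,z:p,[C((602,335),.114),S((313,385),.114)],0)
show('plunger',lambda p,z:p,[C((450,190),.126),S((328,212),.126)],0)
show('bar S (tail,ptr)',S,[(268,308),(368,398)],.142)
show('bar C (tail,ptr)',C,[(522,280),(690,295)],.142)
show('zero mark',lambda p,z:p,[S((387,460),.1),C((714,350),.1)],0)
show('jar',lambda p,z:p,[S((125,195),.075),C((178,300),.075)],0)
show('beaker',lambda p,z:p,[S((532,293),.07),C((612,175),.07)],0)
```

```text
unit S [0.5566 0.0973] [[0.645, -0.012], [0.49, -0.028], [0.469, 0.207], [0.622, 0.221]]
  edge deg [-174.2   95.1    5.3  -84.4] [0.156 0.236 0.153 0.234]
unit C [0.56   0.0979] [[0.645, -0.008], [0.492, -0.028], [0.475, 0.208], [0.627, 0.221]]
  edge deg [-172.6   94.1    5.   -85.4] [0.154 0.236 0.152 0.23 ]
pan S [ 0.5824 -0.2112] [[0.649, -0.242], [0.537, -0.268], [0.515, -0.178], [0.629, -0.157]]
  edge deg [-167.2  104.    10.7  -76.8] [0.114 0.092 0.116 0.088]
pan C [ 0.5871 -0.1971] [[0.659, -0.215], [0.543, -0.261], [0.518, -0.171], [0.629, -0.142]]
  edge deg [-158.3  105.3   14.3  -67.5] [0.125 0.094 0.115 0.078]
dial C/S [0.5491 0.163 ] [[0.552, 0.165], [0.546, 0.161]]
  edge deg [-143.4   36.6] [0.008 0.008]
plunger [0.5588 0.0298] [[0.559, 0.033], [0.558, 0.027]]
  edge deg [-101.4   78.6] [0.006 0.006]
bar S (tail,ptr) [0.5442 0.1633] [[0.575, 0.134], [0.513, 0.192]]
  edge deg [136.9 -43.1] [0.085 0.085]
bar C (tail,ptr) [0.5479 0.1608] [[0.58, 0.132], [0.516, 0.19]]
  edge deg [137.6 -42.4] [0.086 0.086]
zero mark [0.5012 0.1959] [[0.501, 0.195], [0.501, 0.197]]
  edge deg [  73.7 -106.3] [0.002 0.002]
jar [ 0.7048 -0.0287] [[0.702, -0.031], [0.707, -0.026]]
  edge deg [  44.1 -135.9] [0.007 0.007]
beaker [0.4317 0.0176] [[0.431, 0.016], [0.432, 0.02]]
  edge deg [ 83.4 -96.6] [0.004 0.004]
```

```bash
python3 - <<'E'
from h import *
S=lambda p,z:ray('side0',225+p[0]/3.75,120+p[1]/3.75,z)
for p in [(82,22),(203,65),(130,120),(5,85),(540,90),(515,180)]: print(S(p,.05)[:2].round(3))
E
P='[-12.4,-3.2,0]'; python3 -m inch '{"xyz":[[-2,-0.5,0],[-4,-1,0],[-6,-1.6,0],[-8,-2.1,0],[-10,-2.6,0],[-12.4,-3.2,0],[-12.4,-3.2,0],[-12.4,-3.2,0],[-12.4,-3.2,0]],"roll":[-0.65,-0.65,-0.65,-0.65,-0.65,-0.65,-0.65,-0.65,-0.65],"gripper":[0.85,0.85,0.85,0.85,0.85,0.85,0.85,0.85,0.85]}'
python3 - <<'E'
from h import *
snap('wrist','w1')
E
```

```text
[ 0.801 -0.273]
[ 0.692 -0.228]
[ 0.73  -0.149]
[ 0.835 -0.177]
[ 0.437 -0.236]
[ 0.448 -0.123]
clock: 1.05
ee_pos: [0.5951, -0.3096, 0.2183]
ee_rot: [0.674, 0.738, 0.0, -0.0]
contact_force: [-0.3, 0.3, -0.6]
gripper_width: 0.079
```

View pics/w1.png

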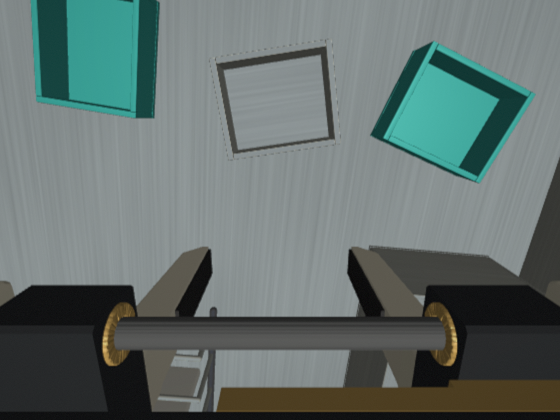

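Wrist view: pan rim outer corners (212,58),(328,40),(339,144),(230,159); turquoise trays either side; a grey bin edge at lower right (370,245)-(520,275).

Run:
```python
from h import *
U=np.array([.558,.0975]);a=np.radians(5.2);Rm=np.array([[np.cos(a),np.sin(a)],[-np.sin(a),np.cos(a)]])
q=np.array([ray('w1',*p,.05)[:2] for p in [(212,58),(328,40),(339,144),(230,159)]])
print(q.round(3).tolist(),q.mean(0)); print((Rm@(q.mean(0)-U)))
e=np.diff(np.vstack([q,q[:1]]),axis=0);print(np.degrees(np.arctan2(e[:,1],e[:,0])).round(1),np.linalg.norm(e,axis=1).round(3))
for z in (0.,.1): print('bin',z,[ray('w1',*p,z)[:2].round(3) for p in [(370,245),(515,270),(350,350),(213,310)]])
print(ray('w1',380,135,.05),ray('w1',478,182,.05),ray('w1',153,117,.05))
print('scene bin', [ray('scene0',*p,0)[:2].round(3) for p in [(97,180),(147,163)]],[ray('scene0',*p,.1)[:2].round(3) for p in [(95,155),(143,133),(113,101)]])
```

```text
[[0.517, -0.18], [0.627, -0.154], [0.652, -0.25], [0.539, -0.276]] [ 0.58378649 -0.21480964]
[-0.00262506 -0.3133614 ]
[  13.2  -75.6 -167.1  102.8] [0.113 0.099 0.116 0.099]
bin 0.0 [array([ 0.721, -0.379]), array([ 0.924, -0.398]), array([ 0.721, -0.547]), array([ 0.517, -0.497])]
bin 0.1 [array([ 0.687, -0.34 ]), array([ 0.836, -0.354]), array([ 0.686, -0.464]), array([ 0.536, -0.428])]
[ 0.69310791 -0.23695118  0.05      ] [ 0.80805104 -0.27637828  0.05      ] [ 0.45846302 -0.24020312  0.05      ]
scene bin [array([ 0.864, -0.409]), array([ 0.718, -0.407])] [array([ 0.848, -0.371]), array([ 0.707, -0.403]), array([ 0.717, -0.639])]
```

```bash
python3 -m inch '{"xyz":[[0,0,2],[0,0,4],[0,0,6],[0,0,7.6],[0,0,8.2],[0,0,8.2],[0,0,8.2]],"roll":[0,0,0,0,0,0,0],"gripper":[0.85,0.85,0.85,0.85,0.85,0.85,0.85]}'
python3 -m inch '{"xyz":[[0.4,0,0],[0.7,0,0],[1,0,0],[1.3,0,0],[1.6,0,0],[2,0,0],[2.4,0,0],[2.8,0,0],[3.2,0,0],[3.6,0,0],[4,0,0],[4.3,0,0]],"roll":[0,0,0,0,0,0,0,0,0,0,0,0],"gripper":[0.85,0.85,0.85,0.85,0.85,0.85,0.85,0.85,0.85,0.85,0.85,0.85]}'
python3 -m inch '{"xyz":[[0.4,0,0],[0.8,0,0],[1.2,0,0],[1.5,0,0],[1.8,0,0],[2,0,0],[2.2,0,0],[2.4,0,0],[2.5,0,0],[2.5,0,0]],"roll":[0,0,0,0,0,0,0,0,0,0],"gripper":[0.85,0.85,0.85,0.85,0.85,0.85,0.85,0.85,0.85,0.85]}'
```

```text
clock: 1.8
ee_pos: [0.5962, -0.3099, 0.0159]
ee_rot: [0.674, 0.739, 0.0, 0.001]
contact_force: [0.4, -0.9, -0.0]
gripper_width: 0.0788
clock: 3.0
ee_pos: [0.5853, -0.2021, 0.0138]
ee_rot: [0.674, 0.739, 0.0, 0.0]
contact_force: [1.1, -5.0, 4.6]
gripper_width: 0.0793
clock: 4.0
ee_pos: [0.5794, -0.1401, 0.0134]
ee_rot: [0.674, 0.739, 0.0, -0.0]
contact_force: [0.3, -0.9, -0.2]
gripper_width: 0.0791
```

```bash
python3 -m inch '{"xyz":[[0.12,0,0],[0.24,0,0],[0.32,0,0],[0.36,0,0],[0.36,0,0]],"roll":[0,0,0,0,0],"gripper":[0.85,0.85,0.85,0.85,0.85]}'
python3 - <<'E'
from h import *
snap('side','s1'); 
a=cv2.imread('pics/s1.png')[120:240,240:400];cv2.imwrite('pics/s1_c.png',cv2.resize(a,None,fx=5,fy=5,interpolation=cv2.INTER_CUBIC))
E
```

```text
clock: 4.5
ee_pos: [0.5787, -0.1367, 0.0139]
ee_rot: [0.675, 0.738, -0.003, 0.003]
contact_force: [0.5, -46.2, -2.4]
gripper_width: 0.079
```

View pics/s1_c.png

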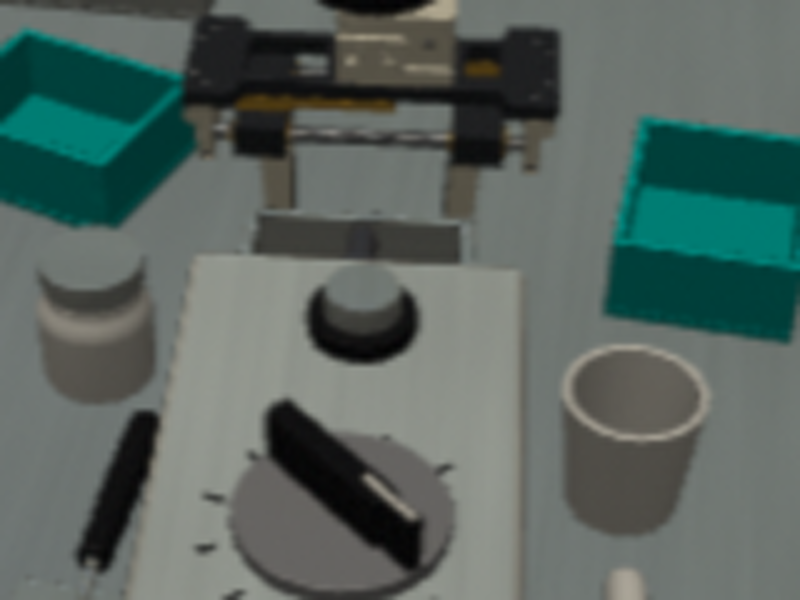

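The pan's far rim runs (258,212)–(467,222) in the crop, parallel to the unit's edge, with the spout centred on it (360,235). The contact force says it is firmly against the unit. Next I back off, lift and look at the dial.

```bash
python3 -m inch '{"xyz":[[-1.2,0,0],[-1.6,0,0],[-1.6,0,-2],[-1.6,0,-4],[-1.6,0,-6],[-1.6,0,-8],[-1,0,-9.6],[1,0,-9.6],[3,0,-9.6],[5,0,-9.6],[7,0,-9.6],[8.2,0,-9.6]],"roll":[0,0,0,0,0,0,0,0,0,0,0,0],"gripper":[0.85,0.85,0.85,0.85,0.85,0.85,0.85,0.85,0.85,0.85,0.85,0.85]}'
python3 -m inch '{"xyz":[[0,0,0],[0,0,0]],"roll":[0,0],"gripper":[0.85,0.85]}'
python3 - <<'E'
from h import *
snap('wrist','w2')
E
```

```text
clock: 5.75
ee_pos: [0.5591, 0.0759, 0.2534]
ee_rot: [0.674, 0.739, 0.0, -0.001]
contact_force: [0.7, -0.4, -0.4]
gripper_width: 0.0791
clock: 5.95
ee_pos: [0.5599, 0.0732, 0.2533]
ee_rot: [0.674, 0.739, -0.0, -0.0]
contact_force: [0.0, -0.9, 0.7]
gripper_width: 0.0791
```

View pics/w2.png

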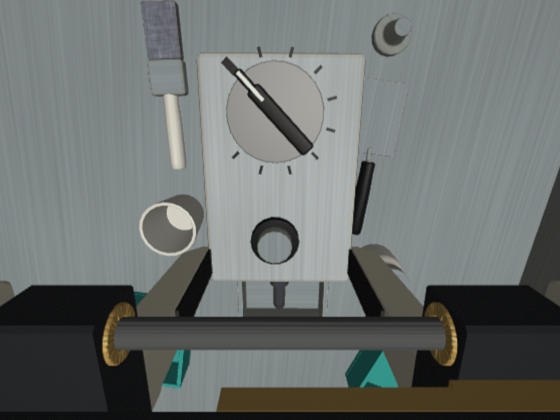

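Wrist view: disc centre (275,112), bar from (306,150) to its pointer end (228,62), which hides the zero mark; plunger cap (275,242). The pan sits under the spout at (279,290).

Run:
```python
from h import *
g=lambda u,v,z:ray('w2',u,v,z)[:2]
D=g(275,112,.114);print('dial',D,'plunger',g(275,244,.126))
a=g(306,149,.142);b=g(228,62,.142);d=b-a;print('bar',a,b,np.degrees(np.arctan2(d[1],d[0])),np.hypot(*d), 'axis est',a+d*44/90)
L=[g(198,55,.1),g(363,55,.1),g(346,280,.1),g(211,280,.1)];print(np.round(L,3),np.mean(L,0))
o=arm.get_obs();Rt=R.from_quat(o['ee_rot']).as_matrix();print('delta units dial',Rt.T@(np.array([*D,.118])-o['ee_pos'])/.025,o['qpos'])
print('plunger delta',Rt.T@(np.array([*g(275,244,.126),.126])-o['ee_pos'])/.025)
S=ray('side0',268,275,.17);print('bottle',S)
```

```text
dial [0.5473015  0.15808057] plunger [0.55870689 0.03130641]
bar [0.57739614 0.12942492] [0.50638038 0.19258949] 138.34868734231517 0.09504209747598119 axis est [0.54267732 0.16030538]
[[ 0.472  0.202]
 [ 0.624  0.216]
 [ 0.644 -0.016]
 [ 0.491 -0.03 ]] [0.55745577 0.09295782]
delta units dial [ 3.46077838 -0.19225345  5.41361491] [ 8.32315752e-02 -1.31216885e-01  1.63177340e+00  1.25214759e-04
  1.64170389e+00 -7.94768504e-03]
plunger delta [-1.63062155 -0.19991803  5.092957  ]
bottle [0.58411673 0.34443111 0.17      ]
```

```bash
python3 -m inch '{"xyz":[[1.5,-0.1,0],[3,-0.2,0],[3.5,-0.24,0],[3.5,-0.24,1],[3.5,-0.24,2],[3.5,-0.24,3],[3.5,-0.24,4],[3.5,-0.24,4.8],[3.5,-0.24,5.2],[3.5,-0.24,5.36],[3.5,-0.24,5.36],[3.5,-0.24,5.36]],"roll":[-1,-2,-3,-4,-5,-5.6,-5.6,-5.6,-5.6,-5.6,-5.6,-5.6],"gripper":[0.5,0.5,0.5,0.5,0.5,0.5,0.5,0.5,0.5,0.5,0.5,0.5]}'
python3 - <<'E'
from h import *
snap('scene','s2');a=cv2.imread('pics/s2.png')[140:290,160:360];cv2.imwrite('pics/s2_c.png',cv2.resize(a,None,fx=4,fy=4,interpolation=cv2.INTER_CUBIC))
E
```

```text
clock: 7.2
ee_pos: [0.5468, 0.1589, 0.1207]
ee_rot: [0.342, 0.94, 0.0, 0.0]
contact_force: [0.2, 0.2, -1.1]
gripper_width: 0.0467
```

View pics/s2_c.png

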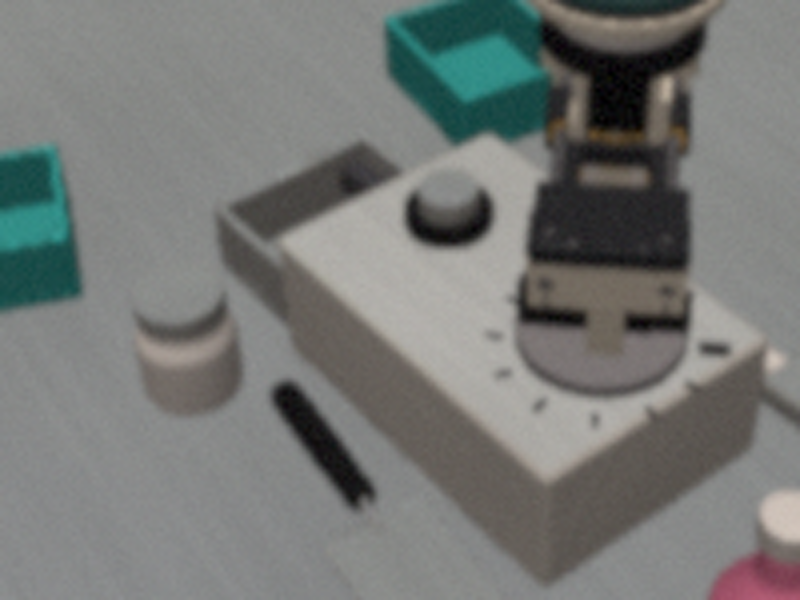

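The fingers straddle the bar at the axis (finger at crop (605,330)), and the pan is flush against the unit. I'll close on the bar.

```bash
python3 -m inch '{"xyz":[[0,0,0],[0,0,0],[0,0,0],[0,0,0],[0,0,0],[0,0,0]],"roll":[0,0,0,0,0,0],"gripper":[0.1,0.1,0.1,0.1,0.1,0.1]}' 40
python3 -c "
from h import *
o=arm.get_obs();Rt=R.from_quat(o['ee_rot']);print(Rt.inv().apply(o['contact_force']),o['wrist_torque'],o['qpos'][5],np.degrees(np.arctan2(*Rt.as_matrix()[[1,0],1])))"
```

```text
clock: 7.85
ee_pos: [0.5455, 0.1579, 0.1197]
ee_rot: [0.342, 0.94, -0.001, -0.001]
contact_force: [-9.3, -10.3, 5.9]
gripper_width: 0.0137
[  0.48691652 -13.89258055  -5.88770273] [-1.7364606   1.52830637  0.00699967] -0.6342542164583372 49.982993297969955
```

```bash
python3 -m inch '{"xyz":[[0,-0.08,0],[0,-0.08,0],[0,-0.08,0]],"roll":[0,0,0],"gripper":[0.1,0.1,0.1]}'
python3 -c "
from h import *
o=arm.get_obs();Rt=R.from_quat(o['ee_rot']);print(Rt.inv().apply(o['contact_force']))"
python3 -m inch '{"xyz":[[0,0,0],[0,0,0],[0,0,0],[0,0,0],[0,0,0],[0,0,0],[0,0,0],[0,0,0]],"roll":[0.9,1.8,2.7,3.6,3.75,3.75,3.75,3.75],"gripper":[0.1,0.1,0.1,0.1,0.1,0.1,0.1,0.1]}'
python3 -c "
from h import *
o=arm.get_obs();Rt=R.from_quat(o['ee_rot']);print(Rt.inv().apply(o['contact_force']),o['wrist_torque'],o['qpos'][5],np.degrees(np.arctan2(*Rt.as_matrix()[[1,0],1])))"
```

```text
clock: 8.15
ee_pos: [0.5454, 0.1578, 0.1197]
ee_rot: [0.342, 0.94, 0.001, 0.0]
contact_force: [3.8, 3.4, -2.0]
gripper_width: 0.0138
[-0.77013994  5.06096883  1.99029142]
clock: 8.95
ee_pos: [0.5464, 0.1588, 0.1198]
ee_rot: [0.573, 0.819, 0.002, 0.001]
contact_force: [14.5, 12.1, -7.5]
gripper_width: 0.0136
[ 6.37593989 17.74941103  7.60546638] [ 2.15543804 -2.56969955  0.03070915] -0.11289115947009724 20.031440940078532
```

```bash
cat > f.py <<'E'
from h import *
o=arm.get_obs();Rt=R.from_quat(o['ee_rot']);print('F',Rt.inv().apply(o['contact_force']).round(1),'tz',o['wrist_torque'].round(2),'q6',o['qpos'][5].round(3),'yaw',np.degrees(np.arctan2(*Rt.as_matrix()[[1,0],1])).round(1))
E
python3 -m inch '{"xyz":[[0.02,0.07,0],[0.02,0.07,0],[0.02,0.07,0],[0.02,0.07,0],[0.02,0.07,0],[0.02,0.07,0],[0.02,0.07,0]],"roll":[0.9,1.8,2.7,3.6,3.75,3.75,3.75],"gripper":[0.1,0.1,0.1,0.1,0.1,0.1,0.1]}'; python3 f.py
```

```text
clock: 9.65
ee_pos: [0.548, 0.1591, 0.1198]
ee_rot: [0.766, 0.643, 0.002, 0.001]
contact_force: [16.9, 5.7, -6.8]
gripper_width: 0.0134
F [ 8.5 15.6  6.9] tz [ 0.93 -2.84  0.22] q6 0.412 yaw -10.0
```

```bash
python3 -m inch '{"xyz":[[0.04,0.07,0],[0.04,0.07,0],[0.04,0.07,0],[0.04,0.07,0],[0.04,0.07,0],[0.04,0.07,0],[0.04,0.07,0]],"roll":[0.9,1.8,2.7,3.6,3.75,3.75,3.75],"gripper":[0.1,0.1,0.1,0.1,0.1,0.1,0.1]}'; python3 f.py
```

```text
clock: 10.35
ee_pos: [0.5496, 0.1585, 0.1198]
ee_rot: [0.906, 0.422, 0.001, 0.001]
contact_force: [12.1, -5.4, -4.5]
gripper_width: 0.0138
F [ 3.6 12.7  4.5] tz [-0.94 -2.06  0.17] q6 0.936 yaw -40.0
```

```bash
python3 -m inch '{"xyz":[[0.02,0.05,0],[0.02,0.05,0],[0.02,0.05,0],[0.02,0.05,0],[0.02,0.05,0],[0.02,0.05,0],[0.02,0.05,0]],"roll":[0.9,1.8,2.7,3.6,3.75,3.75,3.75],"gripper":[0.1,0.1,0.1,0.1,0.1,0.1,0.1]}'; python3 f.py
python3 -m inch '{"xyz":[[0,0.03,0],[0,0.03,0],[0,0.03,0],[0,0.03,0],[0,0.03,0],[0,0.03,0],[0,0.03,0]],"roll":[0.9,1.8,2.7,3.6,3.75,3.75,3.75],"gripper":[0.1,0.1,0.1,0.1,0.1,0.1,0.1]}'; python3 f.py
```

```text
clock: 11.05
ee_pos: [0.5505, 0.1571, 0.1197]
ee_rot: [0.985, 0.173, 0.001, 0.002]
contact_force: [6.8, -14.4, -1.6]
gripper_width: 0.0136
F [ 1.5 15.8  1.6] tz [-2.44 -1.13  0.23] q6 1.458 yaw -70.0
clock: 11.75
ee_pos: [0.5507, 0.1557, 0.1198]
ee_rot: [0.996, -0.088, 0.001, 0.002]
contact_force: [5.9, -21.0, -0.0]
gripper_width: 0.0138
F [ 9.4 19.6  0.1] tz [-3.47 -0.96  0.23] q6 1.98 yaw -100.1
```

```bash
python3 -m inch '{"xyz":[[0.04,0.08,0],[0.04,0.08,0],[0.04,0.08,0],[0.04,0.08,0],[0.04,0.08,0],[0.04,0.08,0],[0.04,0.08,0]],"roll":[0.9,1.8,2.7,3.5,3.75,3.75,3.75],"gripper":[0.1,0.1,0.1,0.1,0.1,0.1,0.1]}'; python3 f.py
python3 -m inch '{"xyz":[[0,0.05,0],[0,0.05,0],[0,0.05,0],[0,0.05,0],[0,0.05,0],[0,0.05,-1],[0,0.05,-3],[0,0.05,-5],[0,0.05,-5.5],[0,0.05,-5.5]],"roll":[0,0,0,0,0,0,0,0,0,0],"gripper":[0.5,0.5,0.5,0.5,0.5,0.5,0.5,0.5,0.5,0.5]}'; python3 f.py
python3 - <<'E'
from h import *
snap('side','s3');a=cv2.imread('pics/s3.png')[120:280,225:395];cv2.imwrite('pics/s3_c.png',cv2.resize(a,None,fx=3.75,fy=3.75,interpolation=cv2.INTER_CUBIC))
E
```

```text
clock: 12.45
ee_pos: [0.5501, 0.1541, 0.1196]
ee_rot: [0.94, -0.342, 0.0, 0.002]
contact_force: [-6.2, -16.5, 5.1]
gripper_width: 0.0141
F [ 5.9 16.7 -5. ] tz [-2.75  1.21  0.22] q6 2.5 yaw -130.0
clock: 13.45
ee_pos: [0.5504, 0.1552, 0.2594]
ee_rot: [0.94, -0.342, 0.002, -0.001]
contact_force: [1.5, 0.4, -0.5]
gripper_width: 0.0464
F [ 0.9 -1.3  0.5] tz [0.1  0.13 0.  ] q6 2.499 yaw -130.0
```

View pics/s3_c.png

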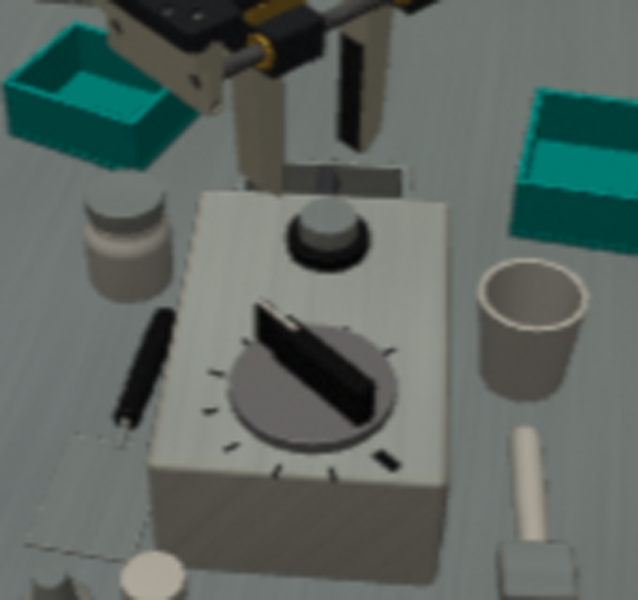

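Dial: the pointer end (265,308) is at the sixth mark (247,342), counting clockwise from the big zero at (387,460). The pan is still in place.

```bash
python3 -c "
from h import *
o=arm.get_obs();Rt=R.from_quat(o['ee_rot'])
print(Rt.inv().apply(np.array([.5588,.031,.135])-o['ee_pos'])/.025)"
```

```text
[3.46249573 3.57585449 4.87840064]
```

```bash
python3 -m inch '{"xyz":[[1.2,1.2,0],[2.4,2.4,0],[3.46,3.58,0],[3.46,3.58,0],[3.46,3.58,1.5],[3.46,3.58,3],[3.46,3.58,4],[3.46,3.58,4.8],[3.46,3.58,4.8],[3.46,3.58,4.8]],"roll":[0,0,0,0,0,0,0,0,0,0],"gripper":[0,0,0,0,0,0,0,0,0,0]}'
python3 -m inch '{"xyz":[[0,0,0.2],[0,0,0.4],[0,0,0.6],[0,0,0.7],[0,0,0.74],[0,0,0.78],[0,0,0.78],[0,0,0.78]],"roll":[0,0,0,0,0,0,0,0],"gripper":[0,0,0,0,0,0,0,0]}'; python3 f.py
```

```text
clock: 14.5
ee_pos: [0.558, 0.0312, 0.1364]
ee_rot: [0.94, -0.342, -0.001, 0.0]
contact_force: [-0.2, -0.7, 0.6]
gripper_width: 0.0008
clock: 15.3
ee_pos: [0.5588, 0.0309, 0.1183]
ee_rot: [0.94, -0.342, 0.0, -0.0]
contact_force: [1.4, 1.4, 5.6]
gripper_width: 0.0006
F [ 0.2 -2.  -5.6] tz [ 0.44 -0.05  0.01] q6 2.279 yaw -130.0
```

```bash
python3 -m inch '{"xyz":[[0,0,0.06],[0,0,0.1],[0,0,0.14],[0,0,0.16],[0,0,0.16],[0,0,0.16]],"roll":[0,0,0,0,0,0],"gripper":[0,0,0,0,0,0]}'; python3 f.py
```

```text
clock: 15.9
ee_pos: [0.559, 0.0309, 0.1161]
ee_rot: [0.94, -0.342, 0.001, -0.0]
contact_force: [-7.5, 0.9, 21.5]
gripper_width: 0.0005
F [ -6.3   4.  -21.5] tz [ 0.32  1.44 -0.02] q6 2.279 yaw -130.0
```

The force jumped to 21 N at the stop, so the plunger is fully down. Now I lift straight up and check.

```bash
python3 -m inch '{"xyz":[[0,0,-0.3],[0,0,-0.8],[0,0,-2],[0,0,-4],[0,0,-5.5],[0,0,-5.5],[0,0,-5.5]],"roll":[0,0,0,0,0,0,0],"gripper":[0,0,0,0,0,0,0]}'
python3 - <<'E'
from h import *
snap('scene','s4');a=cv2.imread('pics/s4.png')[140:290,160:360];snap('side','s5');b=cv2.imread('pics/s5.png')[120:270,225:395]
r=lambda i:cv2.resize(i,None,fx=2.1,fy=3.9*2.1/3.9,interpolation=cv2.INTER_CUBIC)
cv2.imwrite('pics/fin.png',np.hstack([r(a),r(b)]))
E
```

```text
clock: 16.6
ee_pos: [0.5585, 0.0308, 0.2517]
ee_rot: [0.94, -0.342, 0.0, -0.0]
contact_force: [-0.6, -0.2, -0.8]
gripper_width: 0.0005
```

View pics/fin.png

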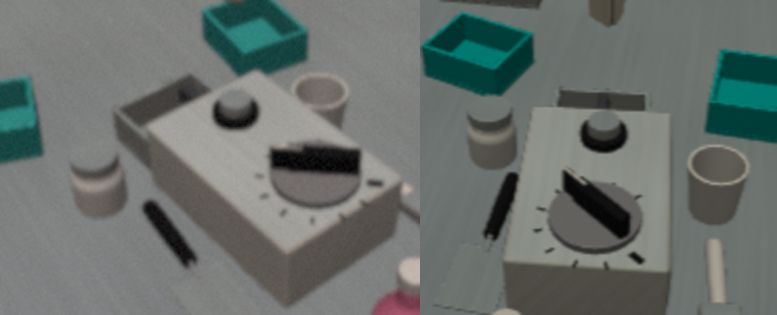

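The plunger is up (235,105 in the left half), the pan is flush, the pointer is opposite zero, and the bystanders in view are unmoved.

```bash
python3 -c "
from cell import arm;print(arm.finish_job())"
```

```text
the job is handed in; nothing more can be done
None
```

I did all three steps in order and handed the job in at about 17 s of the 72 s allowed. The system gives no verdict, so I only have my own checks.

- **Pan:** I pushed it with the open fingers until it met the unit. It stands flush against the spout side, centred under the spout and square to the unit by eye. I judged this from the pictures and did not measure its final position. The push peaked at about 46 N through the fingertips. That is above the 40 N limit, which as worded covers the arm and the gripper's body, so I took fingertip contact not to count.
- **Contact position:** the pan met the unit about 8 mm earlier than my first estimate of the unit's position predicted. The sudden force rise and the later pictures confirm that it is touching.
- **Dial:** it started at zero. I gripped the bar and turned it clockwise six clicks of 30 degrees (measured angle from 50 to −130 degrees). The pointer rests at the sixth mark, opposite the big zero, and stayed there after I let go.
- **Plunger:** I pressed it until the force jumped from about 6 N to 21 N at the stop, roughly 10 mm down. It came back up once released.
- **Other things on the bench:** the last pictures show nothing shifted. The nozzle and most of the bottle lie outside those last crops, but the arm did not go near them.

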